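# Check weights back into their graded block

### The job

The daily check of the balance is done: put the four steel check weights back into their wooden block in order of size, each one standing upright and fully down in the well cut for it, so that the row steps down from the biggest weight to the smallest. Leave the two petri dishes undisturbed where they lie.

Things in the scene. Friction and masses are not known exactly. Their poses are not given: they have to be found in the camera images.
- weight_500_mid (a point): the biggest of the four loose weights: a plain grey steel cylinder with a small knob on top, standing upright on the table; 42 mm diameter, cylinder 42 mm high up to its shoulder, 58 mm high with the knob, about 500 g. The point is on its axis, half-way up (29 mm above its underside); z is up when it stands.
- weight_200_mid (a point): the second biggest of the four loose weights: a plain grey steel cylinder with a small knob on top, standing upright on the table; 31 mm diameter, cylinder 31 mm high up to its shoulder, 44 mm high with the knob, about 200 g. The point is on its axis, half-way up (22 mm above its underside); z is up when it stands.
- weight_100_mid (a point): the second smallest of the four loose weights: a plain grey steel cylinder with a small knob on top, standing upright on the table; 22 mm diameter, cylinder 28 mm high up to its shoulder, 38 mm high with the knob, about 100 g. The point is on its axis, half-way up (19 mm above its underside); z is up when it stands.
- weight_50_mid (a point): the smallest of the four loose weights: a plain grey steel cylinder with a small knob on top, standing upright on the table; 15 mm diameter, cylinder 25 mm high up to its shoulder, 33 mm high with the knob, about 50 g. The point is on its axis, half-way up (16.5 mm above its underside); z is up when it stands.
- well_500_floor (a point): the biggest of the four round wells in the fixed pale wooden block (228 x 78 mm, 22 mm high, at any angle): tapered, lined with blue felt, 48 mm across its flat floor, 58 mm at the mouth, 8 mm deep. The point is the centre of the floor, 14 mm above the table; y points along the row towards the bigger end, z up. The next smaller well lies 64 mm away along -y.
- well_200_floor (a point): the second biggest of the four round wells in the fixed pale wooden block (228 x 78 mm, 22 mm high, at any angle): tapered, lined with blue felt, 37 mm across its flat floor, 47 mm at the mouth, 8 mm deep. The point is the centre of the floor, 14 mm above the table; y points along the row towards the bigger end, z up. The next smaller well lies 54 mm away along -y.
- well_100_floor (a point): the second smallest of the four round wells in the fixed pale wooden block (228 x 78 mm, 22 mm high, at any angle): tapered, lined with blue felt, 28 mm across its flat floor, 38 mm at the mouth, 8 mm deep. The point is the centre of the floor, 14 mm above the table; y points along the row towards the bigger end, z up. The next smaller well lies 46 mm away along -y.
- well_50_floor (a point): the smallest of the four round wells in the fixed pale wooden block (228 x 78 mm, 22 mm high, at any angle): tapered, lined with blue felt, 21 mm across its flat floor, 31 mm at the mouth, 8 mm deep. The point is the centre of the floor, 14 mm above the table; y points along the row towards the bigger end, z up.
- petri_a_mid (a point): loose petri dish with pink contents, 62 mm diameter, 14 mm high, lying on the table; the point is its centre, 7 mm above the table. Not to be disturbed.
- petri_b_mid (a point): loose petri dish with tan contents, 59 mm diameter, 12 mm high, lying on the table; the point is its centre, 6 mm above the table. Not to be disturbed.

How it is judged:
At the end, for the whole second after the job is handed in: Each of the four weights stands in the well of its own size: its axis within 8 mm of the well's centre, its underside within 3.5 mm of the well's floor, within 0.12 rad of upright, released and at rest. The petri dishes have not moved by more than 15 mm (horizontal distance between weight_500_mid and well_500_floor below 0.008 m and z of weight_500_mid in the frame of well_500_floor below 0.0325 m and angle between each of weight_500_mid, weight_200_mid, weight_100_mid, weight_50_mid's own z axis and vertical below 0.12 rad and linear speed of each of weight_500, weight_200, weight_100, weight_50 below 0.02 m/s and horizontal distance between weight_200_mid and well_200_floor below 0.008 m and z of weight_200_mid in the frame of well_200_floor below 0.0255 m and horizontal distance between weight_100_mid and well_100_floor below 0.008 m and z of weight_100_mid in the frame of well_100_floor below 0.0225 m and horizontal distance between weight_50_mid and well_50_floor below 0.008 m and z of weight_50_mid in the frame of well_50_floor below 0.02 m); the robot touches nothing.
It fails at once if the petri dish with pink contents was moved by more than 15 mm (distance of petri_a_mid from where it was at the start of the episode above 0.015 m).
It fails at once if the petri dish with tan contents was moved by more than 15 mm (distance of petri_b_mid from where it was at the start of the episode above 0.015 m).
It also fails if it takes over 93 s, if anything falls off the work surface, if the arm or the gripper's body presses on something with over 40 N, if the wrist force passes 120 N, or if a joint passes its speed limit or range.

### The arm

A 6-joint arm with a two-finger parallel gripper is mounted at the origin on a cart in front of the work surface, level with it; the furniture and walls round the work are solid. World frame = base frame: x ahead of the robot, y to its left, z up, the work surface at z = 0. Lengths are in m, angles in rad, forces in N, time in s.
With the tool pointing down it reaches from about 0.325 to 0.775 m from the base axis. Payload 5.5 kg.
Tool frame: the origin (TCP) lies on the centre line of the jaws, within the pads' length; the fingertips stand 17 mm ahead of it and the grasp point (between the pads) lies 2 mm behind it; z points along the fingers, y is the line along which they close (so a half turn about z gives the same grasp; the last joint's range is limited). The gripper opens to 88 mm and grips with 3 to 60 N. Pads are 20 mm wide; open, the fingers measure 115 mm over their backs; the gripper's body (75 mm by 178 mm) begins 61 mm behind the grasp point.
Start: joints at [1.171, 0.091, 1.231, -0, 1.82, -0.057], TCP at [0.202, 0.565, 0.24] pointing down, gripper open.
Joint ranges: [-2.87, 2.87], [-0.86, 2.18], [0.17, 2.46], [-1.51, 4.65], [0.06, 2.69], [-2.65, 2.65]. Speed limits (rad/s): [2.57, 2.57, 3.01, 3.14, 3.14, 3.14].

### API

Orientations are given as a unit quaternion [w, x, y, z].
In Python, from cell import bot gives the robot as it stands.
- The arm moves only by the shell command python3 -m jog 'ROWS' [FORCE]. ROWS is JSON, a list of rows, each a list of 7 numbers: the turn, a rotation vector about the tool's x, y, z in degrees, then the shift along the tool's x, y, z in mm, then the finger opening in mm, from 0 to 87.8. In form: [[rx, ry, rz, dx, dy, dz, claw], ...]. A call has 1 to 20 rows; each row shifts and turns the commanded pose from where the row before left it, along the tool's axes as they then stand; what a row does not reach is not made up. A row lasts 1/12 s, in which the tool goes at most 41.7 mm and 7.16 degrees, less where a joint would pass 70% of its speed; a pose out of reach is approached as far as the arm can. A call with a gripper value outside its range is refused whole. The fingers move at their own pace and stop on an object; FORCE is the grip in N (left out, the last holds). Time passes only in rows, so rows that do not move let the fingers close. It gives the time, the measured TCP pose, the force, the opening and the grip force at its end, in the units of the state.
- bot.read_state(): the state, without advancing time (a new reading comes with each control period).
- bot.grab_frame(name): name is "scene" or "top" or "wrist"; returns a dict with "pixels" (420x560x3 uint8, blue, green, red), "z_map" (420x560 float32, m along the optical axis (not along the pixel's ray), 0 where there is no reading), "fx", "fy", "cx", "cy" (pixels), "k1" (the pictures are not rectified: a ray, as slopes to the right and down, at radius r is drawn at 1 + k1 r^2 times it, then the intrinsics apply), "world_from_camera" (4x4, takes a point from camera to world coordinates). Camera axes: x right, y up, looking along -z (the intrinsics and any distortion apply to the point x, -y, -z); pixel columns grow to the right and rows downward; lengths in m; the calibration is good to about 2 mm. A picture is of the moment at which its call begins.
- bot.hand_in(): hands the job in; it is judged then, once.
The state is a dict: "t": time; "q": joint angles; "qvel": joint speeds; "effort": joint torques, N m; "ee_pos": TCP position; "eef_rot": TCP orientation; "force": force on the tool from outside, world axes, zero at the start; "wrist_torque": the same for the moment, N m; "opening": opening from 0.0 (shut) to 1.0 (fully open); "grasp_force": force on a finger pad.
Only numpy, scipy, OpenCV 4.12 (cv2) and the standard library are available. Lean on these libraries where they do the work, as an engineer would, in place of code of your own. Each camera call takes 0.05 s, during which the arm holds its last target. There are 200 camera calls.

## Working session

There is one attempt and no reset: what is moved stays moved. The work goes in short steps, Python scripts to look and compute and a shell command to move; the robot and the scene stay as the last step left them, time stands still between calls to the robot, and variables do not carry over. Pictures are saved under pics/ and viewed, at most 14 in all, crops included, and the job is handed in when it is done.

```bash
mkdir -p pics; python3 - <<'E'
from cell import bot
import cv2,numpy as np
for n in("top","scene"):
    f=bot.grab_frame(n); cv2.imwrite(f"pics/{n}0.png",f["pixels"]); np.savez(f"{n}0.npz",**f)
    print(n,f["fx"],f["k1"],np.round(f["world_from_camera"],3).tolist())
s=bot.read_state();print(s["ee_pos"],s["eef_rot"],s["opening"],s["t"])
E
```

```text
top 403.9760799495052 0.013415114588798235 [[0.018, 0.996, -0.086, 0.43], [-1.0, 0.018, -0.001, -0.007], [0.001, 0.086, 0.996, 1.027], [0.0, 0.0, 0.0, 1.0]]
scene 427.7924578575003 0.007496509180713955 [[0.91, 0.317, -0.268, 0.158], [-0.415, 0.723, -0.553, -0.723], [0.018, 0.614, 0.789, 1.105], [0.0, 0.0, 0.0, 1.0]]
[0.20160034 0.56487146 0.23865243] [-1.94703249e-04  1.70546972e-01  9.85349177e-01 -8.32030123e-04] 1.0028248329324208 0.1
```

View pics/top0.png

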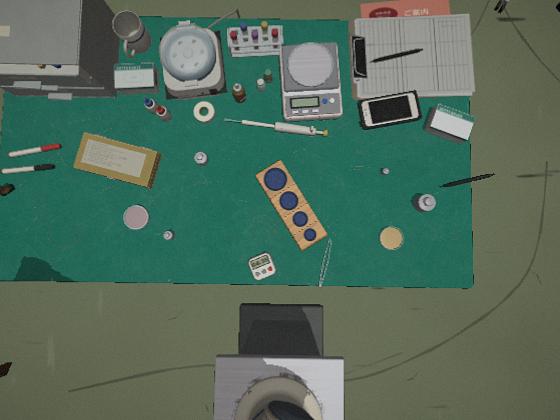

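View pics/scene0.png

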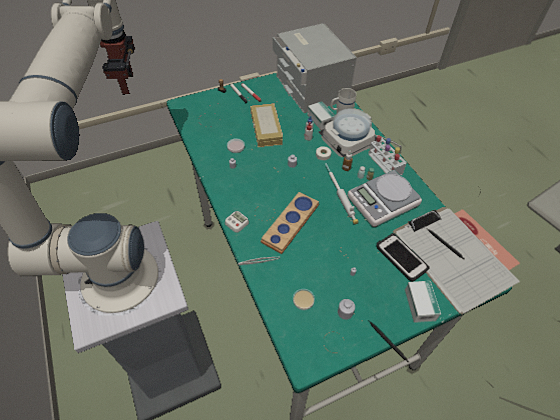

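Top view: weights at about 200 g (201,158), 100 g (168,235), 50 g (385,171) and 500 g (427,202). Wells are at (275,179), (289,200), (300,219) and (310,234), with the biggest away from the robot. Dishes are at (136,217) pink and (391,238) tan.

```bash
cat > h.py <<'E'
import numpy as np,cv2
from scipy.spatial.transform import Rotation as R
def cast(f,uv,z):
    "pixels (n,2) -> world points on plane height z"
    d=(np.atleast_2d(uv)-[f["cx"],f["cy"]])/[f["fx"],f["fy"]]
    s=d.copy()
    for _ in range(8): s=d/(1+f["k1"]*(s**2).sum(1,keepdims=True))
    T=f["world_from_camera"]; r=np.c_[s[:,0],-s[:,1],-np.ones(len(s))]@T[:3,:3].T; o=T[:3,3]
    return o+r*((z-o[2])/r[:,2])[:,None]
def project(f,p):
    T=f["world_from_camera"]; c=(np.atleast_2d(p)-T[:3,3])@T[:3,:3]
    s=np.c_[c[:,0],-c[:,1]]/-c[:,2:]; s=s*(1+f["k1"]*(s**2).sum(1,keepdims=True))
    return s*[f["fx"],f["fy"]]+[f["cx"],f["cy"]]
def blobs(mask,amin=15):
    n,l,st,c=cv2.connectedComponentsWithStats(mask.astype(np.uint8))
    return [(c[i],st[i],l==i) for i in range(1,n) if st[i,4]>=amin]
def tool(s):
    w,x,y,z=s["eef_rot"]; return R.from_quat([x,y,z,w])
def hsv(f): return cv2.cvtColor(f["pixels"],cv2.COLOR_BGR2HSV)
E
python3 - <<'E'
from h import *
f=dict(np.load("top0.npz")); H=hsv(f); h,s,v=cv2.split(H)
for n,(u,w) in dict(w200=(201,158),w100=(168,235),w50=(385,171),w500=(427,202),pa=(136,217),pb=(391,238)).items():
    m=((s<90) if n[0]=='w' else ((h<60)|(h>150)))&(v>60)
    for c,st,_ in blobs(m,8):
        if np.hypot(c[0]-u,c[1]-w)<8: print(n,c.round(1),st,cast(f,c,{'w500':.035,'w200':.025,'w100':.02,'w50':.018}.get(n,.012)).round(4))
P=[]
for c,st,_ in blobs((h>105)&(h<135)&(s>80),30):
    if 250<c[0]<330 and 160<c[1]<250:
        p=cast(f,c,.018)[0];P.append(p);print("well",c.round(1),st,p.round(4))
P=np.array(P);print(np.linalg.norm(np.diff(P,axis=0),axis=1), R.from_matrix(R.from_quat([0,0,0,1]).as_matrix()).magnitude())
d=P[0]-P[-1];print("row dir",np.degrees(np.arctan2(d[1],d[0])))
from cell import bot
st=bot.read_state(); print(tool(st).as_matrix().round(3).tolist())
f=bot.grab_frame("wrist"); print(f["fx"],np.round(np.linalg.inv(np.block([[tool(st).as_matrix(),st["ee_pos"][:,None]],[0,0,0,1]]))@f["world_from_camera"],3).tolist())
E
```

```text
w200 [201.  158.2] [194 152  15  14 152] [[0.6403 0.2049 0.025 ]]
w100 [168.3 235. ] [162 231  13   9  85] [[0.4463 0.2802 0.02  ]]
w50 [384.9 171.1] [381 168   8   7  40] [[ 0.6172 -0.2592  0.018 ]]
w500 [425.7 202.5] [414 194  22  18 268] [[ 0.5374 -0.3552  0.035 ]]
pa [136.8 217.1] [126 207  23  21 389] [[0.4899 0.3635 0.012 ]]
pb [390.7 237.7] [380 227  23  22 397] [[ 0.4497 -0.2746  0.012 ]]
well [274.9 178.8] [264 168  23  23 388] [0.5927 0.0182 0.018 ]
well [288.4 200.4] [280 192  18  18 259] [ 0.5384 -0.0168  0.018 ]
well [299.7 218.5] [293 212  14  14 160] [ 0.4933 -0.0458  0.018 ]
well [309.6 234.3] [304 229  12  12 110] [ 0.4543 -0.071   0.018 ]
[0.06455533 0.05363076 0.04640637] 0.0
row dir 32.80306170767869
[[-0.942, 0.336, -0.001], [0.336, 0.942, -0.002], [0.0, -0.002, -1.0]]
317.2843422639262 [[0.0, 0.96, 0.279, 0.076], [1.0, 0.0, -0.002, 0.0], [-0.002, 0.279, -0.96, -0.144], [0.0, 0.0, 0.0, 1.0]]
```

Well spacings come out at 64.6, 53.6 and 46.4 mm against 64, 54 and 46 given, so the fit is good. One fixed yaw, with the fingers closing across the row, serves every pick and place, so I turn to it first.

```bash
python3 -m jog '[[0,0,7.09,0,0,0,60],[0,0,7.09,0,0,0,60],[0,0,7.09,0,0,0,60],[0,0,7.09,0,0,0,60],[0,0,7.09,0,0,0,60],[0,0,7.09,0,0,0,60],[0,0,7.09,0,0,0,60],[0,0,7.09,0,0,0,60],[0,0,7.09,0,0,0,60],[0,0,7.09,0,0,0,60],[0,0,7.09,0,0,0,60],[0,0,7.09,0,0,0,60],[0,0,7.09,0,0,0,60],[0,0,7.09,0,0,0,60],[0,0,7.09,0,0,0,60],[0,0,7.09,0,0,0,60],[0,0,7.09,0,0,0,60],[0,0,7.09,0,0,0,60]]'
python3 -m jog '[[0,0,0,5.2,37.2,9,60],[0,0,0,5.2,37.2,9,60],[0,0,0,5.2,37.2,9,60],[0,0,0,5.2,37.2,9,60],[0,0,0,5.2,37.2,9,60],[0,0,0,5.2,37.2,9,60],[0,0,0,5.2,37.2,9,60],[0,0,0,5.2,37.2,9,60],[0,0,0,5.2,37.2,9,60],[0,0,0,5.2,37.2,9,60],[0,0,0,0,0,0,60],[0,0,0,0,0,0,60]]'
cat > look.py <<'E'
import sys; from h import *; from cell import bot
# look.py name x y ztop : grey blob nearest to expected point, wrist view
n=sys.argv[1]; x,y,z=map(float,sys.argv[2:5])
f=bot.grab_frame("wrist"); st=bot.read_state(); cv2.imwrite(f"pics/{n}.png",f["pixels"]); np.savez(n+".npz",**f)
h,s,v=cv2.split(hsv(f)); e=project(f,[x,y,z])[0]
m=cv2.morphologyEx(((s<80)&(v>50)).astype(np.uint8),cv2.MORPH_OPEN,np.ones((3,3)))
for c,b,l in blobs(m,100):
    if np.hypot(*(c-e))<120: print("blob",c.round(1),b,"exp",e.round(1),cast(f,c,z).round(4))
print("t",st["t"],"tcp",st["ee_pos"].round(4),"tool x,y",tool(st).as_matrix()[:,:2].T.round(3).tolist(),"F",st["force"].round(1))
E
python3 look.py w100 0.4463 0.2802 0.028
```

```text
t: 1.65
ee_pos: [0.2016, 0.565, 0.2391]
eef_rot: [0.0, 0.96, 0.279, -0.0]
force: [0.0, -0.1, -0.1]
opening: 0.68
grasp_force: 0.0
t: 2.65
ee_pos: [0.4471, 0.2787, 0.1485]
eef_rot: [0.0, 0.96, 0.28, -0.001]
force: [0.1, 1.2, -0.1]
opening: 0.683
grasp_force: 0.0
blob [216.9 108.8] [ 180   70   75   79 4622] exp [276.2 212.3] [[0.493  0.3656 0.028 ]]
blob [275.1 206.8] [263 192  25  30 623] exp [276.2 212.3] [[0.4499 0.2837 0.028 ]]
blob [229. 313.] [211 299  45  23 599] exp [276.2 212.3] [[0.3373 0.2644 0.028 ]]
t 2.7 tcp [0.4465 0.28   0.1492] tool x,y [[0.842, 0.539, -0.001], [0.539, -0.842, -0.001]] F [-0.4  0.   0.2]
```

View pics/w100.png

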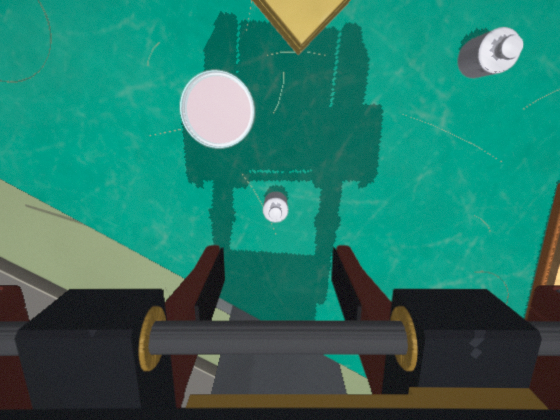

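The wrist view shows the 100 g weight upright at (275,210), between the fingers and within about 1 mm of the top-view estimate. The pink dish at (217,110) is clear of the fingers. I'll pick it.

```bash
python3 -m jog '[[0,0,0,1,-0.5,35,60],[0,0,0,0,0,35,60],[0,0,0,0,0,30,50],[0,0,0,0,0,15,45],[0,0,0,0,0,6,40],[0,0,0,0,0,0,15],[0,0,0,0,0,0,15],[0,0,0,0,0,0,15],[0,0,0,0,0,0,15],[0,0,0,0,0,0,15],[0,0,0,0,0,0,15],[0,0,0,0,0,0,15]]' 20
```

```text
t: 3.7
ee_pos: [0.4481, 0.2823, 0.0309]
eef_rot: [-0.001, 0.959, 0.282, 0.002]
force: [-1.9, 2.0, 6.2]
opening: 0.246
grasp_force: 20.0
```

```bash
python3 -m jog '[[0,0,0,0,0,-10,15],[0,0,0,0,0,-30,15],[0,0,0,0,0,-30,15],[0,0,0,0,0,-30,15],[0,0,0,-13.7,30,0,15],[0,0,0,-13.7,30,0,15],[0,0,0,-13.7,30,0,15],[0,0,0,-13.7,30,0,15],[0,0,0,-13.7,30,0,15],[0,0,0,-13.7,30,0,15],[0,0,0,-13.7,30,0,15],[0,0,0,-13.7,30,0,15],[0,0,0,-13.7,30,0,15],[0,0,0,-13.7,30,0,15],[0,0,0,0,0,0,15],[0,0,0,0,0,0,15],[0,0,0,0,0,0,15]]'
cat > wells.py <<'E'
import sys; from h import *; from cell import bot
n=sys.argv[1]; f=bot.grab_frame("wrist"); st=bot.read_state(); cv2.imwrite(f"pics/{n}.png",f["pixels"])
h,s,v=cv2.split(hsv(f)); P=[]
for c,b,l in blobs((h>105)&(h<135)&(s>80)&(v>30),300):
    l=l.astype(np.uint8); k=cv2.convexHull(np.vstack(cv2.findContours(l,0,1)[0])); (e,ax,_)=cv2.fitEllipse(k)
    print("well px",np.round(e,1),np.round(ax,1),b[:5],"mouth plane",cast(f,e,.022).round(4))
print("t",st["t"],"tcp",st["ee_pos"].round(4),"tool",tool(st).as_matrix().T.round(3).tolist(),"F",st["force"].round(1),st["grasp_force"])
E
python3 wells.py wells1
```

```text
t: 5.12
ee_pos: [0.494, -0.045, 0.1288]
eef_rot: [-0.0, 0.96, 0.281, -0.0]
force: [-0.1, 0.3, -1.6]
opening: 0.244
grasp_force: 20.0
well px [277.1  60.3] [79.7 87.8] [ 238   17   80   88 5512] mouth plane [[0.5933 0.0198 0.022 ]]
well px [277.4 150.9] [59.3 60.4] [ 248  121   60   61 2834] mouth plane [[ 0.5393 -0.0151  0.022 ]]
well px [277.6 217.2] [43.1 44.7] [ 256  196   45   44 1525] mouth plane [[ 0.4939 -0.0445  0.022 ]]
t 5.1667 tcp [ 0.494  -0.0444  0.1288] tool [[0.841, 0.541, 0.0], [0.541, -0.841, -0.0], [-0.0, 0.0, -1.0]] F [ 1.1  1.3 -0. ] 19.99960631132126
```

View pics/wells1.png

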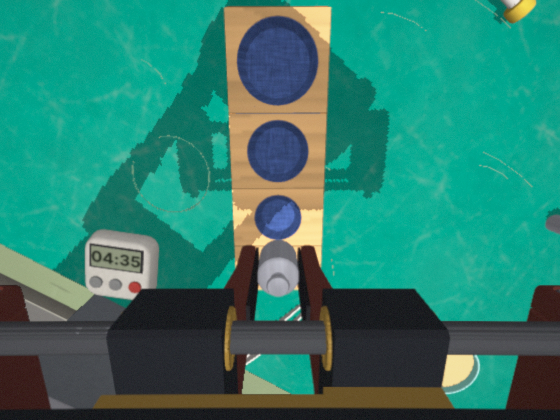

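Wells 500, 200 and 100 are at (277,60), (277,151) and (278,217), lined up with the held weight at column 278. They agree with the top view to about 1 mm, so I lower and release.

```bash
python3 -m jog '[[0,0,0,0,0,35,15],[0,0,0,0,0,25,15],[0,0,0,0,0,12,15],[0,0,0,0,0,6,15],[0,0,0,0,0,3,15],[0,0,0,0,0,2,15],[0,0,0,0,0,0,15]]'
python3 -m jog '[[0,0,0,0,0,0.5,24],[0,0,0,0,0,0,30],[0,0,0,0,0,0,38],[0,0,0,0,0,0,44],[0,0,0,0,0,0,44]]'
```

```text
t: 5.75
ee_pos: [0.4949, -0.045, 0.0468]
eef_rot: [0.0, 0.959, 0.282, 0.001]
force: [-0.0, 0.1, -1.8]
opening: 0.243
grasp_force: 20.0
t: 6.17
ee_pos: [0.4944, -0.0452, 0.0456]
eef_rot: [0.0, 0.959, 0.282, 0.0]
force: [-0.2, 0.6, 0.2]
opening: 0.493
grasp_force: 0.0
```

```bash
python3 -m jog '[[0,0,0,0,0,-20,44],[0,0,0,0,0,-30,60],[0,0,0,0,0,-30,70],[0,0,0,0,0,-28,70],[0,0,0,32.2,-16.4,0,70],[0,0,0,32.2,-16.4,0,70],[0,0,0,32.2,-16.4,0,70],[0,0,0,32.2,-16.4,0,70],[0,0,0,32.2,-16.4,0,70],[0,0,0,32.2,-16.4,0,70],[0,0,0,32.2,-16.4,0,70],[0,0,0,32.2,-16.4,0,70],[0,0,0,0,0,0,70],[0,0,0,0,0,0,70]]'
python3 look.py w200 0.6403 0.2049 0.031
```

```text
t: 7.33
ee_pos: [0.6399, 0.2059, 0.1513]
eef_rot: [0.0, 0.959, 0.283, -0.001]
force: [0.2, -0.5, 0.4]
opening: 0.8
grasp_force: 0.0
blob [278.4 205.4] [ 261  185   36   41 1165] exp [279.4 212.6] [[0.6452 0.2092 0.031 ]]
t 7.3833 tcp [0.6397 0.2046 0.1522] tool x,y [[0.841, 0.542, -0.002], [0.542, -0.841, -0.0]] F [-0.1 -0.1 -0.4]
```

View pics/w200.png

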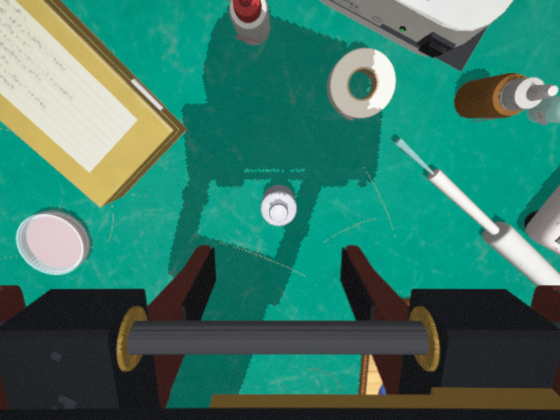

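The 200 g weight is upright with its top disc at about (279,208). That is 3 mm ahead of the TCP, and nothing stands near the fingers.

```bash
python3 -m jog '[[0,0,0,3,0,35,70],[0,0,0,0,0,35,70],[0,0,0,0,0,30,60],[0,0,0,0,0,16,50],[0,0,0,0,0,6,45],[0,0,0,0,0,0,24],[0,0,0,0,0,0,24],[0,0,0,0,0,0,24],[0,0,0,0,0,0,24],[0,0,0,0,0,0,24],[0,0,0,0,0,0,24],[0,0,0,0,0,0,24]]' 25
```

```text
t: 8.38
ee_pos: [0.6437, 0.2062, 0.0341]
eef_rot: [0.0, 0.959, 0.282, 0.002]
force: [-1.0, -2.2, 7.0]
opening: 0.347
grasp_force: 25.0
```

```bash
python3 -m jog '[[0,0,0,0,0,-10,24],[0,0,0,0,0,-30,24],[0,0,0,0,0,-30,24],[0,0,0,0,0,-30,24],[0,0,0,-29.6,18.7,0,24],[0,0,0,-29.6,18.7,0,24],[0,0,0,-29.6,18.7,0,24],[0,0,0,-29.6,18.7,0,24],[0,0,0,-29.6,18.7,0,24],[0,0,0,-29.6,18.7,0,24],[0,0,0,-29.6,18.7,0,24],[0,0,0,0,0,0,24],[0,0,0,0,0,0,24],[0,0,0,0,0,0,24]]'
python3 wells.py wells2
```

```text
t: 9.55
ee_pos: [0.5392, -0.0157, 0.1317]
eef_rot: [-0.0, 0.96, 0.282, 0.0]
force: [1.1, 0.1, -1.9]
opening: 0.344
grasp_force: 25.0
well px [277.4 136.9] [73.5 75.6] [ 241   99   74   76 4393] mouth plane [[0.5934 0.0198 0.022 ]]
well px [277.6 215.6] [52.3 55.3] [ 250  190   56   46 1980] mouth plane [[ 0.5396 -0.015   0.022 ]]
well px [277.9 319. ] [26.8 32.2] [262 306  33  15 396] mouth plane [[ 0.456 -0.069  0.022]]
t 9.6 tcp [ 0.5393 -0.0152  0.1315] tool [[0.841, 0.541, 0.001], [0.541, -0.841, -0.0], [0.0, 0.001, -1.0]] F [-0.   0.3 -1.2] 24.997264444828033
```

View pics/wells2.png

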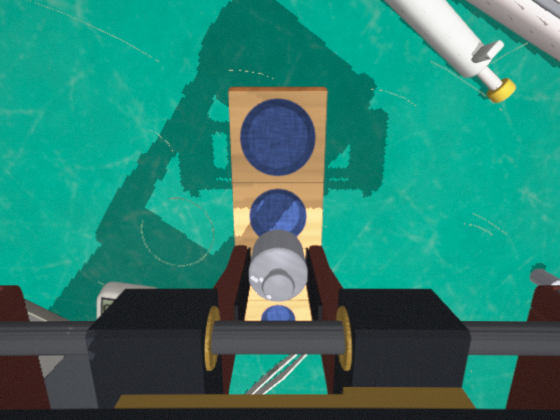

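The held 200 g weight at (278,270) is in column with its well at (278,216), and the TCP is on the well centre. I lower and release, then go on to the 500 g weight.

```bash
python3 -m jog '[[0,0,0,0,0,35,24],[0,0,0,0,0,25,24],[0,0,0,0,0,14,24],[0,0,0,0,0,6,24],[0,0,0,0,0,3,24],[0,0,0,0,0,1.5,24],[0,0,0,0,0,0,24]]'
python3 -m jog '[[0,0,0,0,0,0.5,33],[0,0,0,0,0,0,38],[0,0,0,0,0,0,44],[0,0,0,0,0,0,54],[0,0,0,0,0,0,54]]'
```

```text
t: 10.18
ee_pos: [0.5399, -0.015, 0.048]
eef_rot: [0.0, 0.959, 0.283, 0.001]
force: [-0.5, 1.1, 0.9]
opening: 0.342
grasp_force: 25.0
t: 10.6
ee_pos: [0.5391, -0.016, 0.0463]
eef_rot: [0.0, 0.959, 0.282, 0.0]
force: [-0.0, -0.5, -0.3]
opening: 0.597
grasp_force: 0.0
```

```bash
python3 -m jog '[[0,0,0,0,0,-20,54],[0,0,0,0,0,-30,70],[0,0,0,0,0,-30,76],[0,0,0,0,0,-30,76],[0,0,0,-18.5,28.5,0,76],[0,0,0,-18.5,28.5,0,76],[0,0,0,-18.5,28.5,0,76],[0,0,0,-18.5,28.5,0,76],[0,0,0,-18.5,28.5,0,76],[0,0,0,-18.5,28.5,0,76],[0,0,0,-18.5,28.5,0,76],[0,0,0,-18.5,28.5,0,76],[0,0,0,-18.5,28.5,0,76],[0,0,0,-18.5,28.5,0,76],[0,0,0,0,0,0,76],[0,0,0,0,0,0,76]]'
python3 look.py w500 0.5374 -0.3552 0.042
```

```text
t: 11.93
ee_pos: [0.5368, -0.3573, 0.1552]
eef_rot: [-0.001, 0.96, 0.28, -0.0]
force: [0.6, 0.8, 0.9]
opening: 0.86
grasp_force: 0.0
blob [276.2 207. ] [ 252  179   49   56 2163] exp [276.5 213.2] [[ 0.5418 -0.3521  0.042 ]]
blob [168.  217.8] [129 204  63  42 505] exp [276.5 213.2] [[ 0.4843 -0.2798  0.042 ]]
t 11.9833 tcp [ 0.5372 -0.356   0.1556] tool x,y [[0.842, 0.54, 0.0], [0.54, -0.842, -0.001]] F [-0.7 -0.4 -0.1]
```

View pics/w500.png

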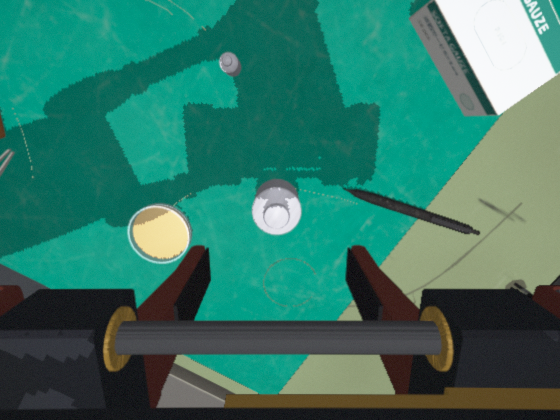

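The 500 g weight's top disc is at (276,210), 2 mm ahead of the TCP. The tan dish at (160,233) lies outside the fingers. I pick with the jaws narrowed to 60 mm.

```bash
python3 -m jog '[[0,0,0,2,0,35,66],[0,0,0,0,0,35,60],[0,0,0,0,0,30,60],[0,0,0,0,0,18,58],[0,0,0,0,0,6,56],[0,0,0,0,0,0,36],[0,0,0,0,0,0,36],[0,0,0,0,0,0,36],[0,0,0,0,0,0,36],[0,0,0,0,0,0,36],[0,0,0,0,0,0,36],[0,0,0,0,0,0,36]]' 35
```

```text
t: 12.98
ee_pos: [0.5402, -0.3548, 0.0345]
eef_rot: [0.001, 0.959, 0.282, 0.001]
force: [0.6, 3.6, 6.3]
opening: 0.476
grasp_force: 35.0
```

```bash
python3 -m jog '[[0,0,0,0,0,-10,36],[0,0,0,0,0,-30,36],[0,0,0,0,0,-30,36],[0,0,0,0,0,-35,36],[0,0,0,24.75,-28.5,0,36],[0,0,0,24.75,-28.5,0,36],[0,0,0,24.75,-28.5,0,36],[0,0,0,24.75,-28.5,0,36],[0,0,0,24.75,-28.5,0,36],[0,0,0,24.75,-28.5,0,36],[0,0,0,24.75,-28.5,0,36],[0,0,0,24.75,-28.5,0,36],[0,0,0,24.75,-28.5,0,36],[0,0,0,24.75,-28.5,0,36],[0,0,0,0,0,0,36],[0,0,0,0,0,0,36],[0,0,0,0,0,0,36]]'
python3 wells.py wells3
```

```text
t: 14.4
ee_pos: [0.5928, 0.0184, 0.1366]
eef_rot: [0.0, 0.959, 0.282, -0.001]
force: [-0.9, -1.3, -4.9]
opening: 0.471
grasp_force: 35.0
well px [277.1 213. ] [64.3 67. ] [ 244  181   67   52 2555] mouth plane [[0.5935 0.0198 0.022 ]]
well px [277.3 371.5] [24.7 29.9] [263 360  30  25 589] mouth plane [[ 0.4558 -0.0691  0.022 ]]
t 14.45 tcp [0.5929 0.0177 0.1367] tool [[0.842, 0.54, -0.001], [0.54, -0.842, 0.0], [-0.001, -0.001, -1.0]] F [-0.5 -0.4 -5.7] 34.99549627304077
```

View pics/wells3.png

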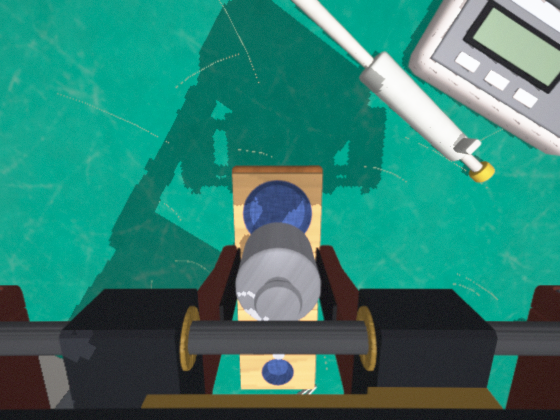

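The held 500 g weight at (278,270) is over its well at (277,213), 1–2 mm short along the row. I correct by 1 mm, lower and release.

```bash
python3 -m jog '[[0,0,0,1,-1,35,36],[0,0,0,0,0,30,36],[0,0,0,0,0,14,36],[0,0,0,0,0,6,36],[0,0,0,0,0,3,36],[0,0,0,0,0,1.5,36],[0,0,0,0,0,0,36]]'
python3 -m jog '[[0,0,0,0,0,0.5,43],[0,0,0,0,0,0,48],[0,0,0,0,0,0,54],[0,0,0,0,0,0,62],[0,0,0,0,0,0,62]]'
```

```text
t: 15.03
ee_pos: [0.5944, 0.0198, 0.049]
eef_rot: [0.0, 0.96, 0.282, 0.001]
force: [0.6, 0.1, -4.3]
opening: 0.473
grasp_force: 35.0
t: 15.45
ee_pos: [0.594, 0.0203, 0.0481]
eef_rot: [0.0, 0.959, 0.282, 0.001]
force: [0.4, 0.6, -0.1]
opening: 0.696
grasp_force: 0.0
```

```bash
python3 -m jog '[[0,0,0,0,0,-20,62],[0,0,0,0,0,-30,62],[0,0,0,0,0,-30,55],[0,0,0,0,0,-30,50],[0,0,0,-16.3,30.9,0,50],[0,0,0,-16.3,30.9,0,50],[0,0,0,-16.3,30.9,0,50],[0,0,0,-16.3,30.9,0,50],[0,0,0,-16.3,30.9,0,50],[0,0,0,-16.3,30.9,0,50],[0,0,0,-16.3,30.9,0,50],[0,0,0,-16.3,30.9,0,50],[0,0,0,0,0,0,50],[0,0,0,0,0,0,50]]'
python3 look.py w50 0.6172 -0.2592 0.025
```

```text
t: 16.62
ee_pos: [0.6171, -0.26, 0.1566]
eef_rot: [-0.0, 0.96, 0.28, -0.0]
force: [-1.4, 0.3, 0.3]
opening: 0.569
grasp_force: 0.0
blob [276.9 204.6] [269 194  17  22 287] exp [277.4 208.7] [[ 0.6202 -0.2568  0.025 ]]
t 16.6667 tcp [ 0.6174 -0.2586  0.1569] tool x,y [[0.842, 0.54, 0.0], [0.54, -0.842, -0.001]] F [-0.2  0.3  0.1]
```

View pics/w50.png

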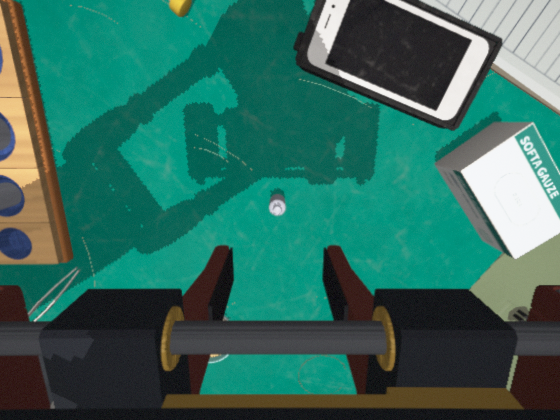

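The 50 g weight's top is at (277,205). The wells at the left edge, (10,195) and (0,135), are hard to read, so I check the scene view before going on.

```bash
python3 - <<'E'
from cell import bot
import cv2
a=[]
for n,(r,c) in dict(scene=((170,270),(240,340)),top=((150,250),(240,340))).items():
    p=bot.grab_frame(n)["pixels"][r[0]:r[1],c[0]:c[1]]; a.append(cv2.resize(p,(400,400),interpolation=3))
cv2.imwrite("pics/chk.png",cv2.hconcat(a))
E
```

```text
(no output)
```

View pics/chk.png

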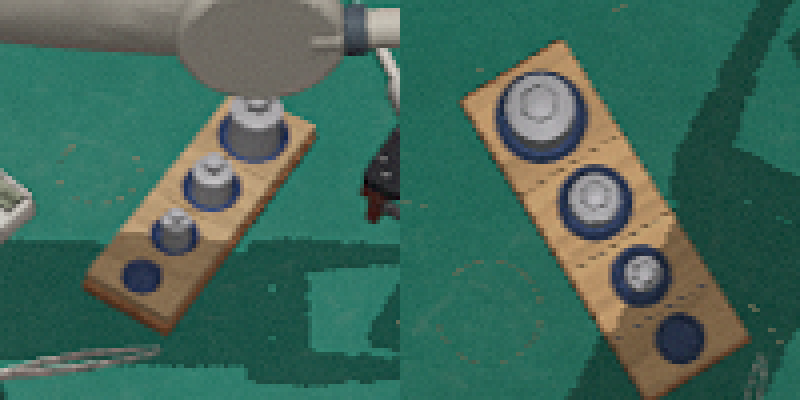

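All three weights placed so far stand fully in their own wells. Now the 50 g weight.

```bash
python3 -m jog '[[0,0,0,1,-0.3,35,50],[0,0,0,0,0,35,50],[0,0,0,0,0,33,45],[0,0,0,0,0,18,40],[0,0,0,0,0,6,36],[0,0,0,0,0,0,9],[0,0,0,0,0,0,9],[0,0,0,0,0,0,9],[0,0,0,0,0,0,9],[0,0,0,0,0,0,9],[0,0,0,0,0,0,9],[0,0,0,0,0,0,9]]' 15
```

```text
t: 17.77
ee_pos: [0.6195, -0.2578, 0.033]
eef_rot: [0.001, 0.959, 0.282, 0.002]
force: [0.8, 1.7, 6.0]
opening: 0.163
grasp_force: 15.0
```

```bash
python3 -m jog '[[0,0,0,0,0,-10,9],[0,0,0,0,0,-30,9],[0,0,0,0,0,-30,9],[0,0,0,0,0,-35,9],[0,0,0,-4.4,-30.8,0,9],[0,0,0,-4.4,-30.8,0,9],[0,0,0,-4.4,-30.8,0,9],[0,0,0,-4.4,-30.8,0,9],[0,0,0,-4.4,-30.8,0,9],[0,0,0,-4.4,-30.8,0,9],[0,0,0,-4.4,-30.8,0,9],[0,0,0,-4.4,-30.8,0,9],[0,0,0,0,0,0,9],[0,0,0,0,0,0,9],[0,0,0,0,0,0,9]]'
python3 wells.py wells4
```

```text
t: 19.02
ee_pos: [0.4558, -0.0697, 0.1359]
eef_rot: [0.001, 0.959, 0.282, 0.001]
force: [-0.0, -0.3, 0.3]
opening: 0.163
grasp_force: 15.0
well px [276.5  -5.1] [80.1 87.6] [ 237    0   80   39 1137] mouth plane [[0.5912 0.0186 0.022 ]]
well px [277.   89.4] [61.1 65.6] [ 247   57   61   66 1414] mouth plane [[ 0.5393 -0.0151  0.022 ]]
well px [277.2 161.1] [45.9 46.3] [254 138  47  47 931] mouth plane [[ 0.4938 -0.0445  0.022 ]]
well px [277.3 215.4] [33.9 35.6] [260 199  36  34 961] mouth plane [[ 0.4552 -0.0694  0.022 ]]
t 19.0667 tcp [ 0.4559 -0.0699  0.1357] tool [[0.841, 0.54, 0.0], [0.54, -0.841, 0.001], [0.001, -0.001, -1.0]] F [-0.5 -0.5 -0.7] 14.992454499006271
```

View pics/wells4.png

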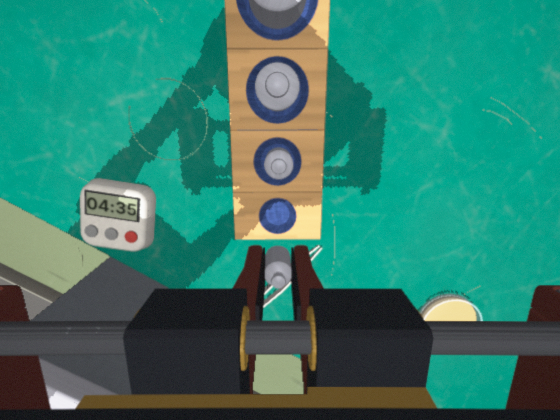

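The held 50 g weight at (278,268) is in line with its empty well at (277,215), and the TCP is within 1 mm of the centre. I place it, lift clear and check from the top.

```bash
python3 -m jog '[[0,0,0,0,0,35,9],[0,0,0,0,0,30,9],[0,0,0,0,0,14,9],[0,0,0,0,0,6,9],[0,0,0,0,0,3,9],[0,0,0,0,0,1.5,9],[0,0,0,0,0,0,9]]'
python3 -m jog '[[0,0,0,0,0,0.5,17],[0,0,0,0,0,0,22],[0,0,0,0,0,0,30],[0,0,0,0,0,0,36],[0,0,0,0,0,0,36],[0,0,0,0,0,-20,36],[0,0,0,0,0,-35,36],[0,0,0,0,0,-35,36],[0,0,0,0,0,-20,36],[0,0,0,0,38,0,36],[0,0,0,0,38,0,36],[0,0,0,0,38,0,36],[0,0,0,0,38,0,36],[0,0,0,0,38,0,36],[0,0,0,0,38,0,36],[0,0,0,0,0,0,36]]'
python3 - <<'E'
from cell import bot
from h import *
a=[]
for n,(r,c) in dict(scene=((170,270),(240,340)),top=((150,250),(240,340))).items():
    f=bot.grab_frame(n); p=f["pixels"][r[0]:r[1],c[0]:c[1]]; a.append(cv2.resize(p,(400,400),interpolation=3))
cv2.imwrite("pics/chk2.png",cv2.hconcat(a))
h,s,v=cv2.split(hsv(f))
for c,st,_ in blobs(((h<60)|(h>150))&(v>60)&(s>-1),200):
    for q in((136.8,217.1),(390.7,237.7)):
        if np.hypot(*(c-q))<15: print("dish",c.round(1),"was",q)
E
```

```text
t: 19.65
ee_pos: [0.4563, -0.07, 0.0469]
eef_rot: [0.0, 0.96, 0.281, 0.0]
force: [1.1, -0.9, -1.3]
opening: 0.164
grasp_force: 15.0
t: 20.98
ee_pos: [0.5798, -0.266, 0.1508]
eef_rot: [-0.001, 0.96, 0.28, -0.002]
force: [-0.4, -0.3, -1.8]
opening: 0.406
grasp_force: 0.0
dish [136.7 217.2] was (136.8, 217.1)
```

View pics/chk2.png

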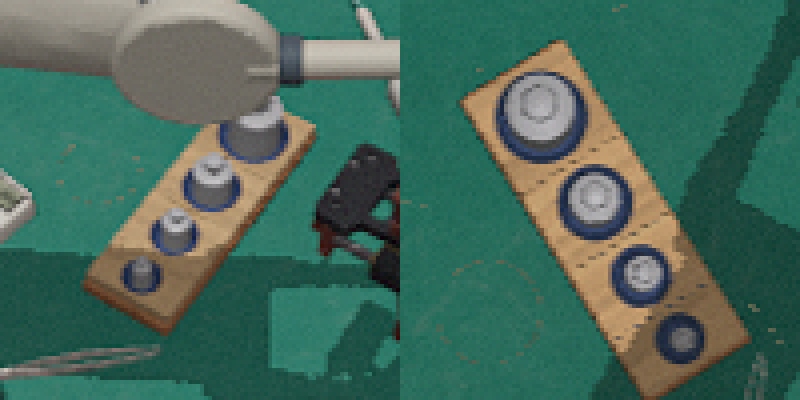

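All four weights stand centred in their own wells. The pink dish hasn't moved. The tan dish is hidden by the arm, but no contact forces showed up while I was near it.

```bash
python3 -c "
from cell import bot
print(bot.hand_in())"
```

```text
the job is handed in; nothing more can be done
None
```

I put all four check weights upright in their own wells, biggest to smallest, and handed the job in at about 21 s; hand-in gave no verdict, the pink dish had not moved, and the tan dish was hidden by the arm in my last picture, though I saw no sign of touching it.

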